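Load a scraper blade on the inspection dial and bring its edge under the microscope

ROBOT

A 6-joint arm with a two-finger parallel gripper is mounted at the origin on the work surface. World frame = base frame: x ahead of the robot, y to its left, z up, the work surface at z = 0. Lengths are in m, angles in rad, forces in N, time in s.
With the tool pointing down it reaches from about 0.3 to 0.85 m from the base axis. Payload 5.4 kg.
Tool frame: the origin (TCP) lies at the very end of the fingers, on their centre line; the grasp point (between the pads) lies 19 mm behind it (arm.grasp_offset is the distance from the TCP to the grasp point, in m); z points along the fingers, y is the line along which they close (so a half turn about z gives the same grasp; the last joint's range is limited). The gripper opens to 85 mm and grips with 20 to 120 N. Pads are 22 mm wide; open, the fingers measure 114 mm over their backs; the gripper's body (76 mm by 85 mm) begins 54 mm behind the grasp point. The pads swing forward as they close: fully open they stand 13 mm farther back than shut.
Start: joints at [1.09, 0.158, 1.597, -0, 1.386, -0.21], TCP at [0.154, 0.554, 0.231] pointing down, gripper open.
Joint ranges: [-2.91, 2.91], [-0.94, 2.29], [0.18, 2.7], [-1.29, 4.43], [0.17, 2.64], [-3, 3]. Speed limits (rad/s): [2.57, 2.57, 3.14, 3.14, 3.14, 3.14].

INTERFACE

Orientations are given as a unit quaternion [w, x, y, z].
In Python, from bench import arm, vision, hand_in gives the robot as it stands.
- The arm moves only by the shell command python3 -m crank 'ROWS' [FORCE]. ROWS is JSON, a list that holds one entry, the list of rows, each a list of 7 numbers: the opening, from 0 (shut) to 1 (fully open), then the shift along the tool's x, y, z scaled (see below), then the turn, a rotation vector about the tool's x, y, z scaled (see below). A call has 1 to 5 rows; each row shifts and turns the commanded pose from where the row before left it, along the tool's axes as they then stand; what a row does not reach is not made up. The controller multiplies each number of a shift by 0.05 m and each number of a turn by 0.08 rad. A row lasts 1/8 s, in which the tool goes at most 62.5 mm and 10.7 degrees, less where a joint would pass 70% of its speed; a pose out of reach is approached as far as the arm can. A call with a number of a shift or a turn outside -1 to 1 is refused whole. A call with a gripper value outside its range is refused whole. The fingers move at their own pace and stop on an object; FORCE is the grip in N (left out, the last holds). Time passes only in rows, so rows that do not move let the fingers close. It gives the time, the measured TCP pose, the force, the opening and the grip force at its end, in the units of the state.
- arm.sense(): the state, without advancing time (a new reading comes with each control period).
- vision.camera(name): name is "scene" or "side" or "wrist"; returns (picture, depth): 400x640x3 uint8, red, green, blue; 400x640 float32, m along the optical axis (not along the pixel's ray), 0 where there is no reading.
- vision.calibration(name): a dict with "camera_matrix" (3x3 intrinsics, pixels), "R" (3x3) and "t" (3): a world point X has camera coordinates R X + t. Camera axes: x right, y down, z forward; pixel columns grow to the right and rows downward; lengths in m; the calibration is good to about 2 mm. A picture is of the moment at which its call begins: read the wrist's pose just before it. calibration takes no time and is no camera call; for the wrist camera it gives the pose at the moment of the call.
- hand_in(): hands the job in; it is judged then, once.
The state is a dict: "clock": time; "q": joint angles; "joint_vel": joint speeds; "joint_efforts": joint torques, N m; "ee_pos": TCP position; "ee_rot": TCP orientation; "ft_force": force on the tool from outside, world axes, zero at the start; "torque": the same for the moment, N m; "finger_gap": opening from 0.0 (shut) to 1.0 (fully open); "finger_force": force on a finger pad.
Only numpy, scipy, OpenCV 4.12 (cv2) and the standard library are available. Lean on these libraries where they do the work, as an engineer would, in place of code of your own. Each camera call takes 0.05 s, during which the arm holds its last target. There are 200 camera calls.

TASK

Lay the notched scraper blade flat in the nest of the inspection dial, bevel up, its notch over the little locating pin and its cutting edge outwards; set it down, do not let it fall. Then turn the dial, which has spokes to push, until its pointer stands at the index mark, so that the blade's edge is under the lens with the blade still seated. Leave the other things on the bench where they are.

Things in the scene. Friction and masses are not known exactly. Their poses are not given: they have to be found in the camera images.
- blade_mid (a point): the scraper blade: plain steel, 100 x 38 x 6 mm, 0.17 kg, lying flat, bevel up, on a 2 mm thick black mat to the robot's right. This point is its centre, half-way up. x runs along it to the cutting edge (the last 8 mm slope down to the edge), z up. Its long sides are blunt, safe to grip. A shorter, wider blade without a notch lies on the same mat; either may be the nearer one
- blade_notch (a point): the point of the blade that belongs on the pin's axis, half-way up the blade: 30 mm from its centre towards its blunt end (-x), 14.5 mm towards its -y side. The notch is open to the -y long side, 11 mm wide along the blade and 10 mm deep
- nest (a point): the nest on the dial: middle of its bed's flat upper face, 58 mm above the bench, 55 mm from the dial's axis. x points outwards from that axis, z up; the seated blade has its centre 3 mm above this point and its axes along these. The bed stands 8 mm above the disc and is only 16 mm wide over the middle 30 mm of its length, leaving room for fingers beside the blade
- pin (a point): the nest's locating pin: 7 mm thick, tapered tip, 10 mm above the bed; this point is on its axis 3 mm above the bed, 30 mm from the nest's middle towards the dial's axis, 14.5 mm to its -y side. Three cheeks about 4 mm high, leaning outwards, also guide the blade's sides with 1.5 mm to spare: two 24 to 40 mm outwards from the middle, one at the inner end on the +y side
- dial (a joint): turn of the dial on its upright axis, rad, growing anticlockwise seen from above, no stops: 0 (or any full turn) with the pointer at the index mark and the nest under the lens. It starts at 2.3 to 4.0, the nest away from the lens. It turns freely both ways with a light drag of 0.05 N m (under 1 N at a spoke) and stays where it is left
- dial_axis (a point): fixed point on the dial's axis, at the disc's upper face, 50 mm above the bench. The disc is 200 mm across, 14 mm thick. Four spokes 10 mm thick stick out of its rim, axes 43 mm above the bench, each with an 18 mm ball at its end centred 136 mm from the axis; they stand 45, 135, 225 and 315 degrees round from the nest. Below is a fixed ring, radius 118 mm, top at 24 mm (28 mm at its mark)
- spoke_ball (a point): centre of the ball of the spoke that stands 45 degrees anticlockwise (seen from above) of the nest
- pointer (a point): tip of the dial's small pointed steel pointer, which sticks out under the rim exactly opposite the nest, 111.5 mm from the axis
- index_mark (a point): the index mark: a raised 12 x 4 mm steel key on the fixed ring, exactly opposite the lens, 111.5 mm from the dial's axis; fixed
- lens (a point): centre of the underside of the microscope's lens and its 60 mm wide ring light, 175 mm above the bench and 103 mm from the dial's axis; fixed. The stand's round column (27 mm thick, 390 mm high) is 225 mm from the dial's axis in the same direction
- plain_blade: a second steel blade, 80 x 50 x 6 mm, with no notch, lying flat on the mat, bevel up; not the one wanted. Origin at the centre of its underside
- mug: stoneware mug, 82 mm across, 92 mm high, on the far side; origin under its centre
- cup: white plastic cup, 72 mm across, 85 mm high; origin under its centre
- tweezers: steel tweezers, about 130 mm long, lying on the paper; origin under the middle
- loupe: black eye loupe, 35 mm across, 34 mm high, standing on its small end near the robot; origin under its centre
- screwdriver: small black-handled screwdriver, 150 mm long, lying on the bench to the left; origin under it
- dish: grey divided plastic dish of screws, 110 x 75 x 24 mm, beyond the mat; origin under its centre
Things that resemble listed ones, but are neither listed nor needed, are in the scene too. What is shaped like the part that bears blade_mid but pink is not meant.

How it is judged:
By the outcome, as a careful person would: the job done as asked, in the order asked, and still so for the second after the job is handed in, with the robot touching nothing.
It also fails if it takes over 72 s, if anything falls off the work surface, if the arm or the gripper's body presses on something with over 40 N, if the wrist force passes 120 N, or if a joint passes its speed limit or range.

## Working session

There is one attempt and no reset: what is moved stays moved. The work goes in short steps, Python scripts to look and compute and a shell command to move; the robot and the scene stay as the last step left them, time stands still between calls to the robot, and variables do not carry over. Pictures are saved under pics/ and viewed, at most 10 in all, crops included, and the job is handed in when it is done.

```bash
mkdir -p pics; ls; cat > h.py <<'E'
import numpy as np, cv2
from bench import arm, vision
from scipy.spatial.transform import Rotation as Ro
def pt(d,c,u,v,z=None):
    K=c["camera_matrix"];R=np.array(c["R"]);t=np.array(c["t"])
    r=np.linalg.inv(K)@np.array([u,v,1.])
    o=-R.T@t; w=R.T@r
    if z is not None: return o+w*(z-o[2])/w[2]
    return o+w*d
def shot(n,f):
    c=vision.calibration(n);p,d=vision.camera(n)
    np.savez("pics/%s.npz"%f,p=p,d=d,K=c["camera_matrix"],R=c["R"],t=c["t"])
    cv2.imwrite("pics/%s.png"%f,p[:,:,::-1]);return p,d,c
def load(f):
    z=np.load("pics/%s.npz"%f);return z["p"],z["d"],dict(camera_matrix=z["K"],R=z["R"],t=z["t"])
def tool():
    s=arm.sense();q=s["ee_rot"];return np.array(s["ee_pos"]),Ro.from_quat([q[1],q[2],q[3],q[0]]),s
E
python3 - <<'E'
from h import *
a=shot("scene","sc")[0];b=shot("side","si")[0]
p,R,s=tool();print(s["clock"],p,R.as_matrix().round(3))
cv2.imwrite("pics/both.png",cv2.resize(np.vstack([a,b])[:,:,::-1],(640,800))[:,:])
E
```

```text
pics
0.1 [0.15355406 0.55352132 0.23034908] [[-0.964  0.267 -0.001]
 [ 0.267  0.964 -0.002]
 [ 0.    -0.002 -1.   ]]
```

View pics/sc.png

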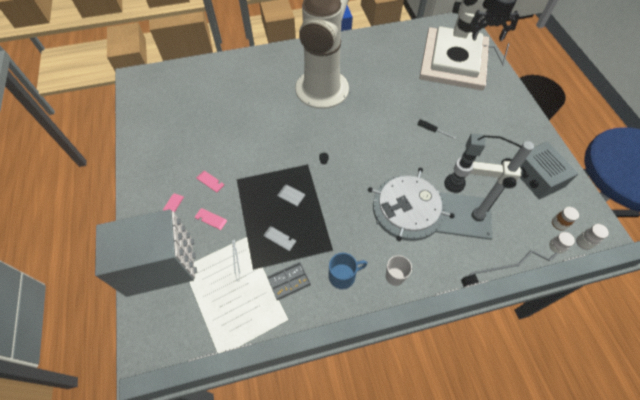

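View pics/si.png

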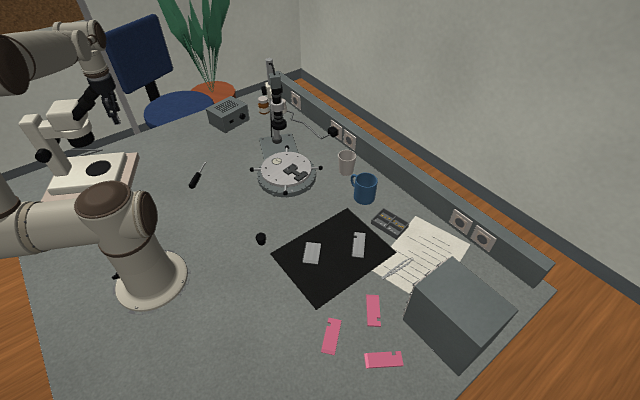

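The scene view shows two steel blades on the mat, at (291,195) and (279,238); the farther one looks longer and notched. The dial is at (408,203), with the lens and column at about (455,180) and (490,215). I'll enlarge both blades and the dial.

```bash
python3 - <<'E'
from h import *
p,d,c=load("sc")
a=cv2.resize(p[180:255,255:335],(560,525),interpolation=cv2.INTER_CUBIC)
b=cv2.resize(p[160:245,360:465],(640,518),interpolation=cv2.INTER_CUBIC)
cv2.imwrite("pics/c1.png",a[:,:,::-1]);cv2.imwrite("pics/c2.png",b[:,:,::-1])
for n,u,v,z in [("bl1",291,195,.008),("bl2",279,238,.008),("hub",408,203,.05)]:
    print(n,pt(d[v,u],c,u,v),pt(0,c,u,v,z))
E
```

```text
bl1 [ 0.45879838 -0.22468668  0.00658514] [ 0.45964022 -0.2247739   0.008     ]
bl2 [ 0.60289936 -0.29529222  0.00387588] [ 0.60484115 -0.29529773  0.008     ]
hub [0.60986364 0.12864935 0.05388981] [0.60797476 0.13012249 0.05      ]
```

View pics/c1.png

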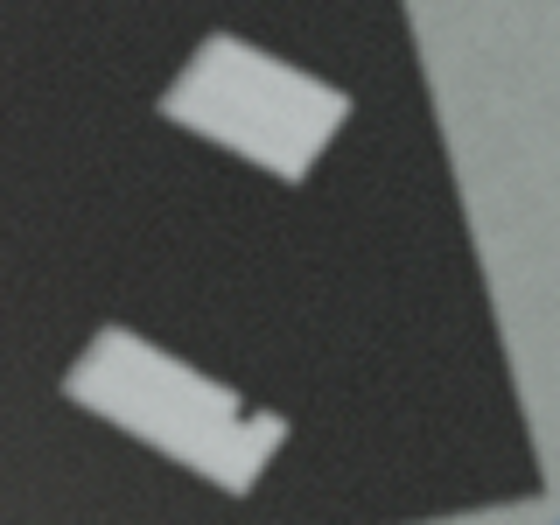

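View pics/c2.png

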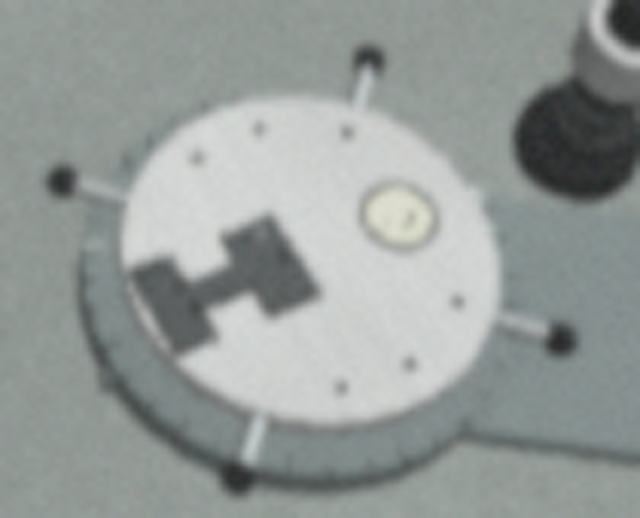

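The notched blade is the farther one, at (279,238): longer, narrower, with its notch at (290,238.5) near the blunt right-hand end. The one at (291,195) is shorter, wider and has no notch, so it is the plain blade. The dial's nest points left-down. Its spoke balls are at crop (62,181), (368,58), (561,341), (237,480), and the index mark is near crop (95,243).

```bash
python3 - <<'E'
from h import *
p,d,c=load("sc")
C=[pt(0,c,255+u/7,180+v/7,z) for u,v,z in [(110,325,.003),(62,388,.003),(240,497,.008),(290,428,.008),(245,412,.008)]]
C=np.array(C);print(C.round(4));m=C[:4].mean(0);print("mid",m)
x=(C[0]+C[1]-C[2]-C[3])/2;print("len",np.linalg.norm(x),"wid",np.linalg.norm(C[0]-C[1]),np.linalg.norm(C[2]-C[3]),"yaw",np.arctan2(x[1],x[0]))
f=lambda u,v,z:pt(0,c,360+u/6.095,160+v/6.095,z)
B=np.array([f(62,181,.043),f(368,58,.043),f(561,341,.043),f(237,480,.043)])
ax=B.mean(0);print("balls",B.round(4),"axis",ax,np.linalg.norm(B-ax,axis=1))
a=np.arctan2(*(B-ax)[:,1::-1].T);print("angs",a)
n=f(225,285,.058)-ax;print("nest",n+ax,np.linalg.norm(n[:2]),np.arctan2(n[1],n[0]))
i=f(95,243,.028)-ax;print("index",i+ax,np.linalg.norm(i[:2]),np.arctan2(i[1],i[0]))
i=f(580,145,.175)-ax;print("lens",i+ax,np.linalg.norm(i[:2]),np.arctan2(i[1],i[0]))
E
```

```text
[[ 0.5556 -0.313   0.003 ]
 [ 0.5815 -0.3402  0.003 ]
 [ 0.6563 -0.2731  0.008 ]
 [ 0.6293 -0.2443  0.008 ]
 [ 0.6165 -0.2622  0.008 ]]
mid [ 0.60569948 -0.29267439  0.0055    ]
len 0.10075930549305034 wid 0.037568488206404696 0.03954982672144215 yaw -2.4006275586839236
balls [[0.5259 0.0297 0.043 ]
 [0.4921 0.2198 0.043 ]
 [0.6842 0.2518 0.043 ]
 [0.7165 0.0609 0.043 ]] axis [0.60468415 0.14055124 0.043     ] [0.13597237 0.13764757 0.13677791 0.137287  ]
angs [-2.18881024  2.52816019  0.95015594 -0.61928459]
nest [0.61592711 0.08812381 0.058     ] 0.05361939691539978 -1.3595477811797432
index [0.55937959 0.03923009 0.028     ] 0.11098864514927255 -1.991267842531342
lens [0.64241217 0.24028813 0.175     ] 0.10663419191404533 1.2091570699803686
```

```bash
cat >> h.py <<'E'
def plan(P,yaw,N,grip,dz=0.0):
    """rows to bring the TCP to P, pointing down with tool x at yaw"""
    p,R,s=tool();P=np.array(P)
    T=Ro.from_matrix(np.array([[np.cos(yaw),np.sin(yaw),0],[np.sin(yaw),-np.cos(yaw),0],[0,0,-1]]))
    out=[]
    for k in range(N,0,-1):
        sh=(R.inv().apply(P-p)/k/.05).round(2); w=((R.inv()*T).as_rotvec()/k/.08).round(2)
        p=p+R.apply(sh*.05); R=R*Ro.from_rotvec(w*.08); out.append([grip]+(sh+0.).tolist()+(w+0.).tolist())
    for i in range(0,N,5): print(str([out[i:i+5]]).replace(" ",""))
E
python3 -c "
from h import *
plan([.606,-.293,.15],.741,28,1)"
```

```text
[[[1,-0.47,-0.5,0.06,0.0,0.0,0.95],[1,-0.51,-0.46,0.06,0.0,0.0,0.95],[1,-0.54,-0.42,0.06,0.0,0.0,0.95],[1,-0.57,-0.38,0.06,0.0,0.0,0.95],[1,-0.6,-0.33,0.06,0.0,0.0,0.95]]]
[[[1,-0.62,-0.28,0.06,0.0,0.0,0.95],[1,-0.64,-0.24,0.06,0.0,0.0,0.95],[1,-0.66,-0.19,0.06,0.0,0.0,0.95],[1,-0.67,-0.14,0.06,0.0,0.0,0.95],[1,-0.68,-0.08,0.06,0.0,0.0,0.95]]]
[[[1,-0.69,-0.03,0.06,0.0,0.0,0.95],[1,-0.69,0.02,0.06,0.0,0.0,0.95],[1,-0.68,0.07,0.06,0.0,0.0,0.95],[1,-0.67,0.12,0.06,0.0,0.0,0.95],[1,-0.66,0.17,0.06,0.0,0.0,0.95]]]
[[[1,-0.65,0.22,0.06,0.0,0.0,0.95],[1,-0.63,0.27,0.06,0.0,0.0,0.95],[1,-0.61,0.32,0.06,0.0,0.0,0.95],[1,-0.58,0.37,0.05,0.0,0.0,0.95],[1,-0.55,0.41,0.06,0.0,0.0,0.95]]]
[[[1,-0.52,0.45,0.05,0.0,0.0,0.95],[1,-0.48,0.49,0.06,0.0,0.0,0.95],[1,-0.45,0.52,0.05,0.0,0.0,0.95],[1,-0.4,0.55,0.06,0.0,0.0,0.95],[1,-0.36,0.58,0.05,0.0,0.01,0.96]]]
[[[1,-0.32,0.61,0.06,0.0,0.0,0.95],[1,-0.27,0.63,0.05,0.0,0.01,0.96],[1,-0.22,0.65,0.06,0.0,0.0,0.95]]]
```

```bash
python3 -m crank '[[[1,-0.47,-0.5,0.06,0,0,0.95],[1,-0.51,-0.46,0.06,0,0,0.95],[1,-0.54,-0.42,0.06,0,0,0.95],[1,-0.57,-0.38,0.06,0,0,0.95],[1,-0.6,-0.33,0.06,0,0,0.95]]]' 40
python3 -m crank '[[[1,-0.62,-0.28,0.06,0,0,0.95],[1,-0.64,-0.24,0.06,0,0,0.95],[1,-0.66,-0.19,0.06,0,0,0.95],[1,-0.67,-0.14,0.06,0,0,0.95],[1,-0.68,-0.08,0.06,0,0,0.95]]]'
```

```text
clock: 0.72
ee_pos: [0.2343, 0.4014, 0.2158]
ee_rot: [-0.0, 0.321, 0.947, -0.0]
ft_force: [0.4, -1.6, 0.5]
finger_gap: 0.998
finger_force: 0.0
clock: 1.35
ee_pos: [0.3148, 0.2507, 0.2009]
ee_rot: [-0.0, 0.494, 0.87, -0.0]
ft_force: [1.0, -0.5, 1.1]
finger_gap: 1.001
finger_force: 0.0
```

Tracking is as planned, so I'll carry on.

```bash
python3 -m crank '[[[1,-0.69,-0.03,0.06,0,0,0.95],[1,-0.69,0.02,0.06,0,0,0.95],[1,-0.68,0.07,0.06,0,0,0.95],[1,-0.67,0.12,0.06,0,0,0.95],[1,-0.66,0.17,0.06,0,0,0.95]]]' >/dev/null
python3 -m crank '[[[1,-0.65,0.22,0.06,0,0,0.95],[1,-0.63,0.27,0.06,0,0,0.95],[1,-0.61,0.32,0.06,0,0,0.95],[1,-0.58,0.37,0.05,0,0,0.95],[1,-0.55,0.41,0.06,0,0,0.95]]]' >/dev/null
python3 -m crank '[[[1,-0.52,0.45,0.05,0,0,0.95],[1,-0.48,0.49,0.06,0,0,0.95],[1,-0.45,0.52,0.05,0,0,0.95],[1,-0.4,0.55,0.06,0,0,0.95],[1,-0.36,0.58,0.05,0,0,0.96]]]' >/dev/null
python3 -m crank '[[[0.6,-0.32,0.61,0.06,0,0,0.95],[0.6,-0.27,0.63,0.05,0,0,0.96],[0.6,-0.22,0.65,0.06,0,0,0.95],[0.6,0,0,0,0,0,0],[0.6,0,0,0,0,0,0]]]'
python3 - <<'E'
from h import *
shot("wrist","w1")
E
```

```text
clock: 3.85
ee_pos: [0.6056, -0.2915, 0.1492]
ee_rot: [-0.001, 0.932, 0.363, -0.0]
ft_force: [0.5, 1.0, -0.9]
finger_gap: 0.601
finger_force: 0.0
```

View pics/w1.png

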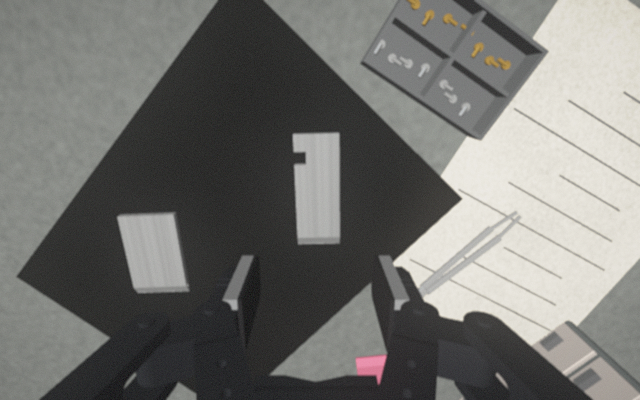

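The wrist view shows the notched blade from (293,132) to (340,244), with its notch at (300,157), the bevel end nearest the fingers at row 237-244, and the plain blade at (155,250). I'll fit its rectangle in world coordinates.

```bash
cat >> h.py <<'E'
def rect(f,box,thr,z):
    p,d,c=load(f);u0,v0,u1,v1=box
    g=cv2.cvtColor(p,cv2.COLOR_RGB2GRAY);m=np.zeros_like(g);m[v0:v1,u0:u1]=g[v0:v1,u0:u1]>thr
    k=max(cv2.findContours(m,cv2.RETR_EXTERNAL,cv2.CHAIN_APPROX_NONE)[0],key=cv2.contourArea)[:,0]
    W=np.array([pt(0,c,u,v,z)[:2] for u,v in k]).astype(np.float32)*1000
    return W,cv2.minAreaRect(W)
E
python3 - <<'E'
from h import *
W,r=rect("w1",(275,115,360,260),100,.008)
print(r); print(cv2.boxPoints(r))
p,R,s=tool();print(p,R.as_matrix()[:,0])
p,d,c=load("w1");print(d[190,318],pt(d[190,318],c,318,190))
E
```

```text
((602.88037109375, -293.3294372558594), (99.5792236328125, 38.70027542114258), 43.92723083496094)
[[ 553.59674 -313.93433]
 [ 580.4449  -341.80707]
 [ 652.164   -272.72455]
 [ 625.31586 -244.8518 ]]
[ 0.60570751 -0.29124729  0.14949036] [ 7.36876960e-01  6.76026882e-01 -1.42526565e-05]
0.29486832 [ 0.60432792 -0.29349236  0.0085837 ]
```

```bash
python3 -c "
from h import *
plan([.604,-.2932,.02],.762,5,.6)"
```

```text
[[[0.6,-0.01,0.0,0.52,0.0,0.0,-0.05],[0.6,-0.01,0.0,0.52,0.0,0.0,-0.05],[0.6,-0.01,0.0,0.52,-0.01,0.0,-0.05],[0.6,-0.01,0.0,0.51,0.0,0.0,-0.05],[0.6,-0.01,0.01,0.52,-0.01,0.0,-0.05]]]
```

```bash
python3 -m crank '[[[0.6,-0.01,0,0.52,0,0,-0.05],[0.6,-0.01,0,0.52,0,0,-0.05],[0.6,-0.01,0,0.52,0,0,-0.05],[0.6,-0.01,0,0.51,0,0,-0.05],[0.6,-0.01,0.01,0.52,0,0,-0.05]]]'
python3 -m crank '[[[0.6,0,0,0.1,0,0,0],[0.6,0,0,0.1,0,0,0],[0.6,0,0,0.06,0,0,0],[0.6,0,0,0,0,0,0],[0.6,0,0,0,0,0,0]]]'
python3 - <<'E'
from h import *
shot("wrist","w2")
E
```

```text
clock: 4.53
ee_pos: [0.6045, -0.2932, 0.02]
ee_rot: [-0.0, 0.928, 0.372, 0.0]
ft_force: [0.3, 0.1, 0.2]
finger_gap: 0.604
finger_force: 0.0
clock: 5.15
ee_pos: [0.605, -0.2946, 0.0079]
ee_rot: [0.0, 0.928, 0.371, 0.0]
ft_force: [0.2, -0.3, 0.4]
finger_gap: 0.595
finger_force: 0.0
```

View pics/w2.png

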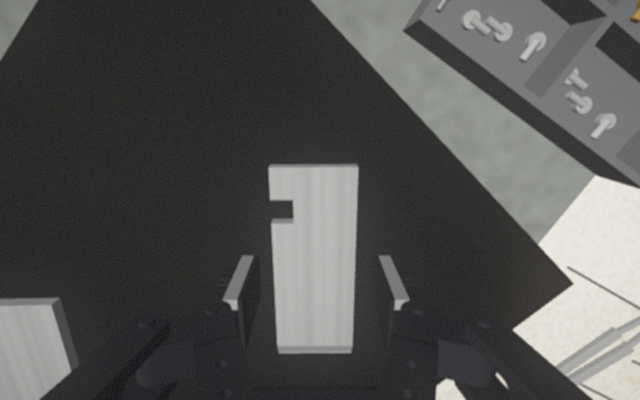

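The blade is centred between the pads, spanning (270,165) to (355,350). I'll check where the TCP falls along it.

```bash
python3 - <<'E'
from h import *
p,d,c=load("w2")
a=[pt(0,c,u,v,.008) for u,v in [(269,165.5),(358,165)]];b=[pt(0,c,u,v,.002) for u,v in [(278,352),(352,352)]]
P,R,s=tool()
for x in a+b+[sum(a+b)/4]: print(R.inv().apply(x-P).round(4))
E
python3 -m crank '[[[0.6,0,0,0.05,0,0,0],[0.6,0,0,0.03,0,0,0],[0.6,0,0,0,0,0,0]]]'
```

```text
[ 0.0486 -0.0211 -0.0002]
[ 0.0489  0.0166 -0.0001]
[-0.0534 -0.0213  0.0058]
[-0.0535  0.0181  0.0059]
[-0.0023 -0.0019  0.0029]
clock: 5.58
ee_pos: [0.6044, -0.2942, 0.003]
ee_rot: [-0.0, 0.928, 0.371, -0.0]
ft_force: [-0.3, 0.2, 0.4]
finger_gap: 0.597
finger_force: 0.0
```

```bash
python3 -m crank '[[[0.3,0,0,0,0,0,0],[0.3,0,0,0,0,0,0],[0.3,0,0,0,0,0,0],[0.3,0,0,0,0,0,0]]]' 50
python3 - <<'E'
from h import *
print(tool()[2]["ft_force"],tool()[0])
E
```

```text
clock: 6.08
ee_pos: [0.6049, -0.2945, 0.0037]
ee_rot: [0.0, 0.928, 0.371, 0.0]
ft_force: [-0.4, 0.2, 2.9]
finger_gap: 0.417
finger_force: 50.5
[-0.43788815  0.21353884  2.87506549] [ 0.6048511  -0.29451301  0.00368721]
```

```bash
python3 -m crank '[[[0.3,0,0,-0.2,0,0,0],[0.3,0,0,-0.5,0,0,0],[0.3,0,0,-0.8,0,0,0],[0.3,0,0,-0.8,0,0,0],[0.3,0,0,-0.6,0,0,0]]]'
python3 - <<'E'
from h import *
p,d,c=shot("wrist","w3")
P,R,s=tool();o=-np.array(c["R"]).T@c["t"];print("cam in tool",R.inv().apply(o-P))
plan([.6137,.0860,.15],1.738,14,.3)
E
```

```text
clock: 6.7
ee_pos: [0.6048, -0.2945, 0.1504]
ee_rot: [0.001, 0.928, 0.371, 0.0]
ft_force: [0.3, -0.1, -1.7]
finger_gap: 0.416
finger_force: 50.3
cam in tool [ 0.07827817 -0.00285399 -0.13829616]
[[[0.3,0.38,-0.39,0.0,0.01,0.0,-0.87],[0.3,0.41,-0.36,0.01,0.01,0.0,-0.87],[0.3,0.43,-0.33,0.01,0.01,0.0,-0.87],[0.3,0.46,-0.3,0.01,0.01,0.0,-0.87],[0.3,0.48,-0.27,0.0,0.01,0.0,-0.87]]]
[[[0.3,0.49,-0.23,0.01,0.01,0.0,-0.87],[0.3,0.51,-0.2,0.01,0.0,0.0,-0.87],[0.3,0.52,-0.16,0.0,0.01,0.0,-0.87],[0.3,0.53,-0.13,0.01,0.0,0.0,-0.87],[0.3,0.54,-0.09,0.0,0.01,0.01,-0.88]]]
[[[0.3,0.54,-0.05,0.01,0.0,0.0,-0.87],[0.3,0.55,-0.01,0.0,0.01,0.01,-0.88],[0.3,0.54,0.02,0.01,0.0,0.0,-0.87],[0.3,0.54,0.06,0.01,0.01,0.0,-0.88]]]
```

View pics/w3.png

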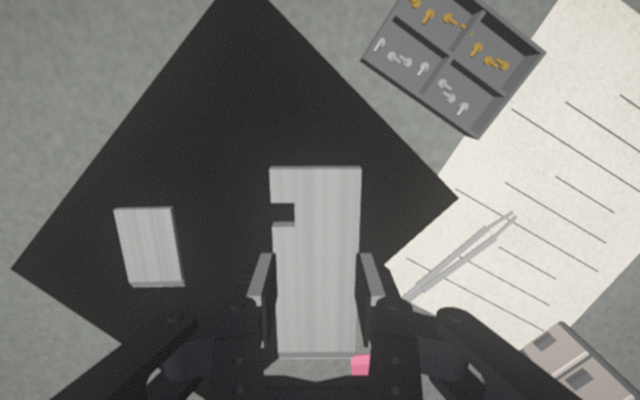

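The blade is held between the pads, spanning (270,167) to (360,355), notch at (283,212). Moving above the nest.

```bash
python3 -m crank '[[[0.3,0.38,-0.39,0,0,0,-0.87],[0.3,0.41,-0.36,0,0,0,-0.87],[0.3,0.43,-0.33,0,0,0,-0.87],[0.3,0.46,-0.3,0,0,0,-0.87],[0.3,0.48,-0.27,0,0,0,-0.87]]]' >/dev/null
python3 -m crank '[[[0.3,0.49,-0.23,0.01,0.01,0,-0.87],[0.3,0.51,-0.2,0.01,0.01,0,-0.87],[0.3,0.52,-0.16,0,0.01,0,-0.87],[0.3,0.53,-0.13,0.01,0.01,0,-0.87],[0.3,0.54,-0.09,0,0.01,0,-0.88]]]'
python3 -m crank '[[[0.3,0.54,-0.05,0.01,0,0,-0.87],[0.3,0.55,-0.01,0,0,0,-0.88],[0.3,0.54,0.02,0.01,0,0,-0.87],[0.3,0.54,0.06,0,0,0,-0.88],[0.3,0,0,0,0,0,0]]]'
python3 - <<'E'
from h import *
p,d,c=shot("wrist","w4")
cv2.imwrite("pics/w4b.png",cv2.resize(p[60:400,140:500,::-1],(630,595),interpolation=cv2.INTER_CUBIC))
E
```

```text
clock: 8.0
ee_pos: [0.6086, -0.0189, 0.1459]
ee_rot: [-0.002, 0.744, 0.668, -0.001]
ft_force: [-0.5, -0.1, -1.5]
finger_gap: 0.418
finger_force: 50.3
clock: 8.62
ee_pos: [0.6102, 0.0904, 0.1451]
ee_rot: [-0.003, 0.644, 0.765, -0.001]
ft_force: [-0.3, -1.3, -2.5]
finger_gap: 0.417
finger_force: 50.3
```

View pics/w4b.png

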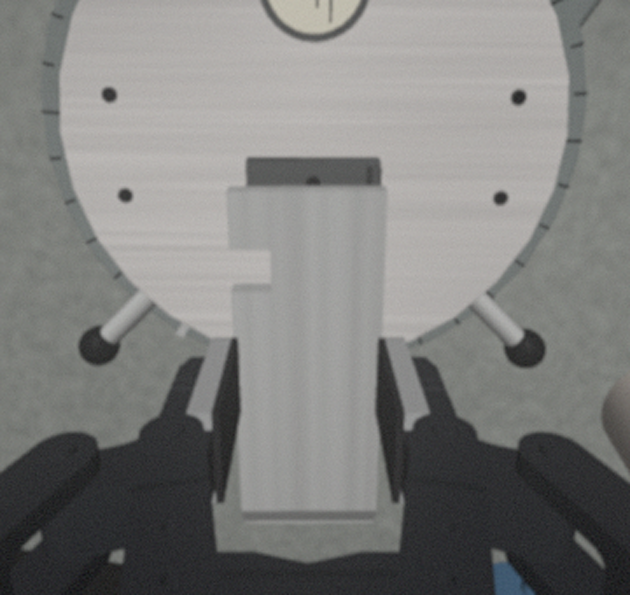

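The crop shows the blade over the bed, with its blunt end at row 187 and notch at (250,267). The bed's inner end is at row 157, its cheek at (372,175), and the two spoke balls are at (100,346) and (525,348).

```bash
cat > m.py <<'E'
from h import *
p,d,c=load("w4")
P,R,s=tool();print(P,R.as_matrix().round(4).tolist(),s["clock"])
f=lambda u,v,z:pt(0,c,140+u/1.75,60+v/1.75,z)
T=lambda X:R.inv().apply(X-P)
zt=P[2]+.0045
C=[f(228,187,zt),f(386,187,zt),f(375,520,zt-.006),f(243,520,zt-.006)]
print("blade",[T(x).round(4).tolist() for x in C],T(sum(C)/4).round(4), T((C[0]+C[1]-C[2]-C[3])/2))
N=[f(250,250,zt),f(250,286,zt),f(271,267,zt)];print("notch edges",[T(x).round(4).tolist() for x in N])
B=[f(100,346,.043),f(525,348,.043)];print("balls",B,np.linalg.norm(B[0]-B[1]),[T(b).round(4) for b in B])
bm=(B[0]+B[1])/2;v=B[1]-B[0];n=np.array([v[1],-v[0],0]);n/=np.linalg.norm(n)
if (n@(bm-np.array([.605,.1405,.043])))<0:n=-n
ax=bm-n*.0962;print("axis",ax,"nestdir",n,np.arctan2(n[1],n[0]))
print("bed inner end from axis",(f(313,157,.058)-ax)@n, "dot", f(313,182,.058)-ax)
nest=ax+n*.055;print("nest",nest)
E
python3 m.py
```

```text
[0.61045481 0.08899046 0.14519438] [[-0.1697, 0.9855, -0.0053], [0.9855, 0.1697, 0.0009], [0.0018, -0.005, -1.0]] 8.675
blade [[0.0517, -0.02, -0.0043], [0.0518, 0.0172, -0.0045], [-0.0498, 0.019, 0.0013], [-0.05, -0.0201, 0.0015]] [ 0.0009 -0.001  -0.0015] [ 0.11733084 -0.61683516  0.14250254]
notch edges [[0.0362, -0.0152, -0.0044], [0.0268, -0.0154, -0.0044], [0.0318, -0.0102, -0.0044]]
balls [array([0.52387401, 0.02880714, 0.043     ]), array([0.71384961, 0.06144378, 0.043     ])] 0.19275861041398426 [array([-0.0448, -0.095 ,  0.1026]), array([-0.0449,  0.0977,  0.1016])]
axis [0.60257385 0.13993655 0.043     ] nestdir [ 0.1693135  -0.98556224  0.        ] -1.4006632531121204
bed inner end from axis 0.007495411513641319 dot [ 0.00267806 -0.01703574  0.015     ]
nest [0.61188609 0.08573063 0.043     ]
```

```bash
python3 -c "
from h import *
plan([.6132,.0847,.082],1.741,6,.3)"
```

```text
[[[0.3,-0.02,0.01,0.21,-0.01,0.0,0.0],[0.3,-0.02,0.01,0.21,-0.01,0.0,0.0],[0.3,-0.01,0.01,0.21,-0.01,-0.01,0.0],[0.3,-0.02,0.0,0.21,-0.01,0.0,0.0],[0.3,-0.01,0.01,0.21,-0.01,-0.01,0.0]]]
[[[0.3,-0.02,0.0,0.21,-0.01,0.0,0.0]]]
```

```bash
python3 -m crank '[[[0.3,-0.02,0.01,0.31,-0.02,0,0],[0.3,-0.02,0.01,0.31,-0.02,0,0],[0.3,-0.03,0.01,0.31,-0.01,-0.01,0],[0.3,-0.03,0.01,0.32,-0.01,-0.01,0],[0.3,0,0,0,0,0,0]]]'
python3 -m crank '[[[0.3,0,0,0,0,0,0],[0.3,0,0,0,0,0,0]]]'
python3 - <<'E'
from h import *
p,d,c=shot("wrist","w5")
cv2.imwrite("pics/w5b.png",cv2.resize(p[140:370,200:430,::-1],(598,598),interpolation=cv2.INTER_CUBIC))
E
```

```text
clock: 9.3
ee_pos: [0.6127, 0.0826, 0.0811]
ee_rot: [-0.001, 0.646, 0.764, -0.001]
ft_force: [-1.0, -0.8, -2.9]
finger_gap: 0.417
finger_force: 50.4
clock: 9.55
ee_pos: [0.6149, 0.0828, 0.0844]
ee_rot: [0.001, 0.646, 0.764, 0.001]
ft_force: [-0.0, 0.1, -1.8]
finger_gap: 0.416
finger_force: 50.4
```

View pics/w5b.png

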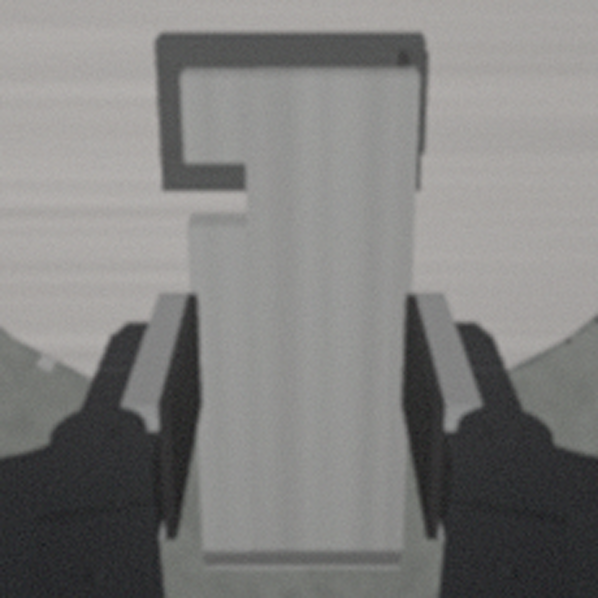

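The blade is over the bed, with the bed's inner pad showing around its end from (157,35) to (425,188). The pin is hidden beneath the blunt end, as the slanted view should make it. I'll check the offset from the pad's edges.

```bash
cat > m2.py <<'E'
from h import *
p,d,c=load("w5")
P,R,s=tool();print(P,R.as_matrix().round(4).tolist(),s["clock"])
f=lambda u,v,z:pt(0,c,200+u/2.6,140+v/2.6,z)
T=lambda X:R.inv().apply(X-P).round(4)
for dz in (.0045,.0065):
    zt=P[2]+dz
    C=[f(181,69,zt),f(419,67,zt),f(400,563,zt-.006),f(205,563,zt-.006)]
    print("blade",[T(x).tolist() for x in C],T(sum(C)/4))
    print("notch",[T(f(u,v,zt)).tolist() for u,v in [(215,164),(217,213),(247,190)]])
for n,u,v in [("padL",163,188),("padLtop",157,35),("padRtop",425,35),("padR",420,188)]:print(n,T(f(u,v,.058)))
K=c["camera_matrix"]
def pix(X):
    x=np.array(c["R"])@X+c["t"];x=K@x;return (np.array([x[0]/x[2]-200,x[1]/x[2]-140])*2.6).round(0)
n=np.array([np.cos(-1.4007),np.sin(-1.4007),0]);y=np.array([-n[1],n[0],0])
ne=np.array([.6119,.0857,.058]);print("nest in tool",T(ne))
for nm,a in [("pintop",ne-.03*n-.0145*y+[0,0,.01]),("padL",ne-.015*n-.019*y)]:print(nm,pix(a))
E
python3 m2.py
```

```text
[0.61486199 0.08280272 0.08437422] [[-0.1666, 0.986, 0.0028], [0.986, 0.1666, 0.0003], [-0.0002, 0.0028, -1.0]] 9.6
blade [[0.0505, -0.02, -0.0046], [0.0508, 0.0177, -0.0045], [-0.0514, 0.0189, 0.0016], [-0.0512, -0.0201, 0.0015]] [-0.0003 -0.0009 -0.0015]
notch [[0.0346, -0.0151, -0.0045], [0.026, -0.015, -0.0045], [0.0301, -0.0099, -0.0045]]
blade [[0.0509, -0.0197, -0.0066], [0.0512, 0.0174, -0.0065], [-0.0495, 0.0186, -0.0004], [-0.0494, -0.0198, -0.0005]] [ 0.0008 -0.0009 -0.0035]
notch [[0.0353, -0.0149, -0.0065], [0.0268, -0.0148, -0.0065], [0.0308, -0.0098, -0.0065]]
padL [ 0.0194 -0.0288  0.0263]
padLtop [ 0.0505 -0.0285  0.0263]
padRtop [0.0505 0.0228 0.0264]
padR [0.0194 0.0231 0.0264]
nest in tool [ 0.0034 -0.0025  0.0264]
pintop [215. 136.]
padL [199. 193.]
```

```bash
python3 -m crank '[[[0.3,0.03,-0.02,0,0,0,0],[0.3,0.03,-0.015,0.1,0,0,0],[0.3,0,0,0.1,0,0,0],[0.3,0,0,0,0,0,0],[0.3,0,0,0,0,0,0]]]'
python3 - <<'E'
from h import *
p,d,c=shot("wrist","w6")
cv2.imwrite("pics/w6b.png",cv2.resize(p[140:370,200:430,::-1],(598,598),interpolation=cv2.INTER_CUBIC))
P=np.mean([tool()[0] for _ in range(5)],0);print(P)
E
```

```text
clock: 10.22
ee_pos: [0.612, 0.0854, 0.0734]
ee_rot: [0.0, 0.646, 0.764, 0.0]
ft_force: [0.3, 0.3, -2.5]
finger_gap: 0.418
finger_force: 50.4
[0.61217724 0.08539545 0.07357541]
```

View pics/w6b.png

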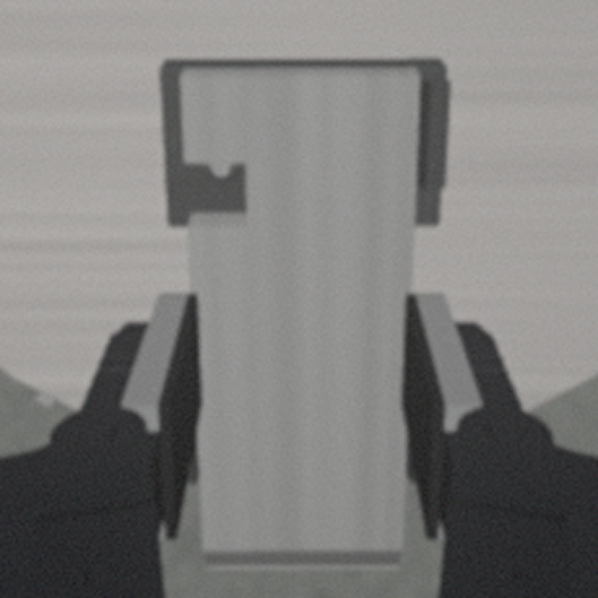

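The pin's tip now shows in the notch at crop (221,172), near the notch's inner edge, and the pad's outer edge is at row 224.

```bash
cat > m3.py <<'E'
from h import *
p,d,c=load("w6")
P,R,s=tool();print(P,R.as_matrix().round(4).tolist(),s["clock"])
f=lambda u,v,z:pt(0,c,200+u/2.6,140+v/2.6,z)
T=lambda X:R.inv().apply(X-P).round(4)
zt=P[2]+.0055
C=[f(181,69,zt),f(419,67,zt),f(400,563,zt-.006),f(205,563,zt-.006)]
print("blade",T(sum(C)/4))
print("notch",[T(f(u,v,zt)).tolist() for u,v in [(215,164),(217,213),(247,190)]])
for n,u,v in [("padL",170,224),("padR",440,224),("padLtop",162,66),("padRtop",447,66)]:print(n,T(f(u,v,.058)))
for z in (.066,.068): print("pin tip outer side",T(f(221,177,z)))
E
python3 m3.py
```

```text
[0.61217724 0.08539545 0.07357541] [[-0.1664, 0.9861, 0.0015], [0.9861, 0.1664, 0.0004], [0.0001, 0.0015, -1.0]] 10.275
blade [ 0.0004 -0.0011 -0.0025]
notch [[0.0351, -0.0152, -0.0055], [0.0266, -0.0151, -0.0055], [0.0306, -0.0101, -0.0055]]
padL [ 0.0161 -0.0263  0.0155]
padR [0.0161 0.0254 0.0156]
padLtop [ 0.0468 -0.0263  0.0155]
padRtop [0.0468 0.0252 0.0156]
pin tip outer side [ 0.0284 -0.0155  0.0076]
pin tip outer side [ 0.0291 -0.0153  0.0056]
```

The blade and nest agree within 1 mm, so I'll lower it slowly, watching the force.

```bash
python3 -m crank '[[[0.3,0.01,0,0.06,0,0,0],[0.3,0,0,0.06,0,0,0],[0.3,0,0,0.06,0,0,0],[0.3,0,0,0,0,0,0],[0.3,0,0,0,0,0,0]]]'
python3 -m crank '[[[0.3,0,0,0.03,0,0,0],[0.3,0,0,0.02,0,0,0],[0.3,0,0,0,0,0,0]]]'
```

```text
clock: 10.9
ee_pos: [0.612, 0.0859, 0.0645]
ee_rot: [0.0, 0.646, 0.764, 0.001]
ft_force: [0.1, 0.2, -2.3]
finger_gap: 0.417
finger_force: 50.4
clock: 11.28
ee_pos: [0.6118, 0.0859, 0.0618]
ee_rot: [0.0, 0.646, 0.764, 0.0]
ft_force: [-0.5, 0.8, -2.3]
finger_gap: 0.415
finger_force: 50.4
```

```bash
python3 -m crank '[[[0.3,0,0,0.02,0,0,0],[0.3,0,0,0,0,0,0]]]'
python3 -m crank '[[[0.3,0,0,0.02,0,0,0],[0.3,0,0,0,0,0,0]]]'
```

```text
clock: 11.52
ee_pos: [0.6118, 0.0859, 0.0609]
ee_rot: [0.0, 0.646, 0.764, 0.0]
ft_force: [-0.7, 0.3, -2.0]
finger_gap: 0.421
finger_force: 50.4
clock: 11.78
ee_pos: [0.6119, 0.086, 0.0599]
ee_rot: [0.0, 0.646, 0.764, 0.0]
ft_force: [-0.3, 1.3, -1.3]
finger_gap: 0.418
finger_force: 50.4
```

```bash
python3 -m crank '[[[0.3,0,0,0.015,0,0,0],[0.3,0,0,0,0,0,0]]]'
python3 -m crank '[[[0.3,0,0,0.015,0,0,0],[0.3,0,0,0,0,0,0]]]'
```

```text
clock: 12.02
ee_pos: [0.6121, 0.086, 0.0597]
ee_rot: [0.0, 0.646, 0.764, 0.001]
ft_force: [-1.9, -0.2, 1.9]
finger_gap: 0.418
finger_force: 50.9
clock: 12.28
ee_pos: [0.6123, 0.086, 0.0596]
ee_rot: [0.001, 0.645, 0.764, 0.001]
ft_force: [-3.1, 0.0, 6.2]
finger_gap: 0.417
finger_force: 51.4
```

Contact came at TCP height 0.0597, which is where the bed should be. I'll open gently and back up.

```bash
python3 -m crank '[[[0.45,0,0,-0.01,0,0,0],[0.5,0,0,0,0,0,0],[0.6,0,0,0,0,0,0],[0.62,0,0,0,0,0,0]]]' 20
python3 -m crank '[[[0.62,0,0,-0.1,0,0,0],[0.62,0,0,-0.4,0,0,0],[0.62,0,0,-0.6,0,0,0],[0.62,0,0,-0.5,0,0,0],[0.62,0,0,0,0,0,0]]]'
python3 - <<'E'
from h import *
p,d,c=shot("wrist","w7")
cv2.imwrite("pics/w7b.png",cv2.resize(p[80:360,160:480,::-1],(640,560),interpolation=cv2.INTER_CUBIC))
E
```

```text
clock: 12.78
ee_pos: [0.6119, 0.0859, 0.0589]
ee_rot: [0.0, 0.646, 0.764, 0.001]
ft_force: [-0.3, 0.3, -0.3]
finger_gap: 0.618
finger_force: 0.0
clock: 13.4
ee_pos: [0.6142, 0.0858, 0.1431]
ee_rot: [0.003, 0.646, 0.764, 0.003]
ft_force: [0.7, -0.5, 0.3]
finger_gap: 0.618
finger_force: 0.0
```

View pics/w7b.png

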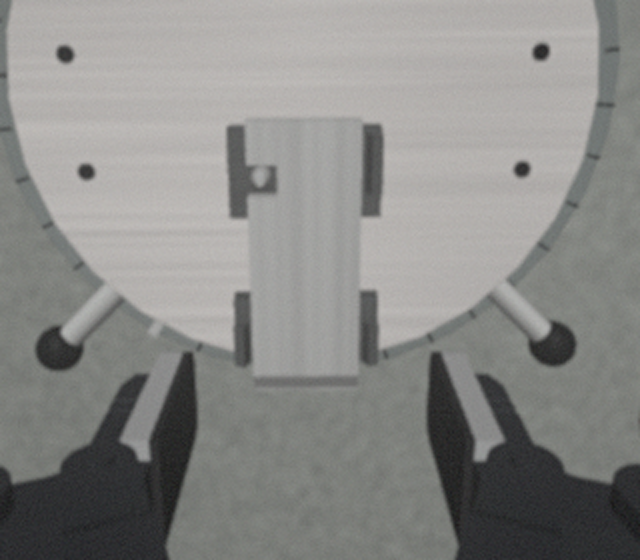

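The blade is seated: the pin shows inside the notch at crop (261,177), and the sides sit between the cheeks. The small light mark on the ring at crop (155,328) should be the index key. I have now viewed 11 pictures, one over the allowance, so I'll use numbers only from here. Next I'll check the seating height and compute the index angle.

```bash
cat > m4.py <<'E'
from h import *
p,d,c=load("w7")
P,R,s=tool()
f=lambda u,v,z:pt(0,c,160+u/2,80+v/2,z)
# blade heights at four places
for u,v in [(300,140),(340,180),(270,340),(340,340),(310,250)]:
    x=pt(d[80+v//2,160+u//2],c,160+u/2,80+v/2);print("h",x[2].round(4),end=" ")
B=[f(60,347,.043),f(552,344,.043)];bm=(B[0]+B[1])/2;v=B[1]-B[0];n=np.array([v[1],-v[0],0]);n/=np.linalg.norm(n)
ax=bm-n*.0962;na=np.arctan2(n[1],n[0]);print("\nballs",np.linalg.norm(v),"axis",ax,"nest ang",na)
# index key: bright blob near crop (155,328)
g=cv2.resize(p[80:360,160:480],None,fx=2,fy=2,interpolation=cv2.INTER_CUBIC).mean(2)
w=g[312:345,140:172]; yy,xx=np.nonzero(w>w.min()*.5+w.max()*.5)
u,v_=xx.mean()+140,yy.mean()+312;print("blob",u,v_,len(xx),w.min(),w.max())
for a,b in [(155,328),(u,v_)]:
    i=f(a,b,.028)-ax;t=np.arctan2(i[1],i[0]);print("index r",np.linalg.norm(i[:2]),"ang",t,"turn",(t+np.pi-na))
E
python3 m4.py
```

```text
h 0.0661 h 0.0638 h 0.0654 h 0.0652 h 0.0652 
balls 0.19274647685681448 axis [0.60290861 0.14016352 0.043     ] nest ang -1.400832660432263
blob 159.4697802197802 320.3543956043956 364 113.66666666666667 186.33333333333334
index r 0.11389155597129619 ang -1.9803532971220008 turn 2.5620720169000553
index r 0.10989296504822388 ang -1.9815845676238193 turn 2.560840746398237
```

```bash
python3 -c "
from h import *
plan([.47,.14,.15],1.741,5,.35)"
```

```text
[[[0.35,0.31,-0.53,-0.04,0.01,0.0,-0.01],[0.35,0.31,-0.53,-0.04,0.01,0.0,-0.01],[0.35,0.31,-0.53,-0.04,0.01,0.0,-0.01],[0.35,0.31,-0.52,-0.04,0.01,0.0,0.0],[0.35,0.31,-0.52,-0.03,0.02,0.01,-0.01]]]
```

```bash
python3 -m crank '[[[0.35,0.31,-0.53,-0.04,0.01,0,-0.01],[0.35,0.31,-0.53,-0.04,0.01,0,-0.01],[0.35,0.31,-0.53,-0.04,0.01,0,-0.01],[0.35,0.31,-0.52,-0.04,0.01,0,0],[0.35,0.31,-0.52,-0.03,0.02,0,-0.01]]]'
python3 -c "
from h import *
plan([.4914,.2187,.11],-.616,30,.35)"
```

```text
clock: 14.08
ee_pos: [0.4673, 0.1405, 0.1473]
ee_rot: [-0.002, 0.644, 0.765, -0.002]
ft_force: [0.3, 0.4, 1.0]
finger_gap: 0.351
finger_force: 0.0
[[[0.35,0.05,0.02,0.02,0.0,0.0,0.98],[0.35,0.05,0.02,0.02,0.0,0.0,0.98],[0.35,0.05,0.02,0.03,0.0,0.0,0.98],[0.35,0.05,0.01,0.02,0.0,0.0,0.98],[0.35,0.05,0.01,0.03,0.0,0.0,0.98]]]
[[[0.35,0.05,0.0,0.02,0.0,0.0,0.98],[0.35,0.06,0.0,0.03,0.0,0.0,0.98],[0.35,0.05,0.0,0.02,0.0,0.0,0.98],[0.35,0.05,-0.01,0.03,0.0,0.0,0.98],[0.35,0.05,-0.01,0.02,0.0,0.0,0.98]]]
[[[0.35,0.05,-0.02,0.03,0.0,0.0,0.98],[0.35,0.05,-0.02,0.02,0.0,0.0,0.98],[0.35,0.05,-0.03,0.03,0.0,0.0,0.98],[0.35,0.05,-0.03,0.02,0.0,0.0,0.98],[0.35,0.05,-0.03,0.03,0.0,0.0,0.98]]]
[[[0.35,0.04,-0.04,0.02,0.0,0.01,0.98],[0.35,0.04,-0.04,0.03,0.0,0.0,0.98],[0.35,0.04,-0.04,0.02,0.0,0.01,0.98],[0.35,0.03,-0.04,0.03,0.0,0.0,0.99],[0.35,0.03,-0.05,0.02,0.0,0.01,0.98]]]
[[[0.35,0.03,-0.05,0.03,0.0,0.0,0.99],[0.35,0.02,-0.05,0.02,0.0,0.01,0.98],[0.35,0.02,-0.05,0.03,0.0,0.0,0.99],[0.35,0.01,-0.05,0.02,0.0,0.01,0.98],[0.35,0.01,-0.06,0.03,0.0,0.0,0.99]]]
[[[0.35,0.0,-0.06,0.02,0.0,0.01,0.98],[0.35,0.0,-0.05,0.03,0.0,0.0,0.99],[0.35,0.0,-0.06,0.02,0.0,0.01,0.98],[0.35,-0.01,-0.05,0.03,0.0,0.0,0.99],[0.35,-0.01,-0.05,0.02,0.01,0.01,0.98]]]
```

```bash
python3 -m crank '[[[0.35,0.05,0.02,0.02,0,0,0.98],[0.35,0.05,0.02,0.02,0,0,0.98],[0.35,0.05,0.02,0.03,0,0,0.98],[0.35,0.05,0.01,0.02,0,0,0.98],[0.35,0.05,0.01,0.03,0,0,0.98]]]' >/dev/null
python3 -m crank '[[[0.35,0.05,0,0.02,0,0,0.98],[0.35,0.06,0,0.03,0,0,0.98],[0.35,0.05,0,0.02,0,0,0.98],[0.35,0.05,-0.01,0.03,0,0,0.98],[0.35,0.05,-0.01,0.02,0,0,0.98]]]' >/dev/null
python3 -m crank '[[[0.35,0.05,-0.02,0.03,0,0,0.98],[0.35,0.05,-0.02,0.02,0,0,0.98],[0.35,0.05,-0.03,0.03,0,0,0.98],[0.35,0.05,-0.03,0.02,0,0,0.98],[0.35,0.05,-0.03,0.03,0,0,0.98]]]'
python3 -m crank '[[[0.35,0.04,-0.04,0.02,0,0,0.98],[0.35,0.04,-0.04,0.03,0,0,0.98],[0.35,0.04,-0.04,0.02,0,0,0.98],[0.35,0.03,-0.04,0.03,0,0,0.99],[0.35,0.03,-0.05,0.02,0,0,0.98]]]' >/dev/null
python3 -m crank '[[[0.35,0.03,-0.05,0.03,0,0,0.99],[0.35,0.02,-0.05,0.02,0,0,0.98],[0.35,0.02,-0.05,0.03,0,0,0.99],[0.35,0.01,-0.05,0.02,0,0,0.98],[0.35,0.01,-0.06,0.03,0,0,0.99]]]' >/dev/null
python3 -m crank '[[[0.35,0,-0.06,0.02,0,0,0.98],[0.35,0,-0.05,0.03,0,0,0.99],[0.35,0,-0.06,0.02,0,0,0.98],[0.35,-0.01,-0.05,0.03,0,0,0.99],[0.35,-0.01,-0.05,0.02,0,0,0.98]]]'
python3 - <<'E'
from h import *
p,d,c=shot("wrist","w8")
P,R,s=tool();print(s["q"])
# dark round ball near the expected place
K=c["camera_matrix"];X=np.array([.4914,.2187,.043]);x=K@(np.array(c["R"])@X+c["t"]);print("expected px",x[:2]/x[2])
plan([.4914,.2187,.033],-.616,5,.35)
E
```

```text
clock: 15.95
ee_pos: [0.4799, 0.1788, 0.1286]
ee_rot: [-0.0, 0.961, 0.278, -0.003]
ft_force: [-0.4, -0.4, -0.3]
finger_gap: 0.349
finger_force: 0.0
clock: 17.82
ee_pos: [0.4922, 0.2181, 0.1099]
ee_rot: [0.001, 0.953, -0.304, -0.003]
ft_force: [-1.1, -0.3, -0.3]
finger_gap: 0.348
finger_force: 0.0
[1.92610244e-01 1.97335380e-01 1.80613150e+00 4.25523374e-04
 1.14438013e+00 2.38358629e+00]
expected px [314.7587415  217.17036526]
[[[0.35,0.0,0.0,0.31,0.01,0.01,-0.01],[0.35,0.0,0.0,0.31,0.01,0.01,-0.01],[0.35,0.0,0.0,0.31,0.01,0.01,-0.01],[0.35,-0.01,0.0,0.3,0.01,0.01,-0.01],[0.35,0.0,0.0,0.31,0.01,0.02,-0.01]]]
```

```bash
python3 - <<'E'
from h import *
p,d,c=load("w8");P,R,s=tool()
g=cv2.medianBlur(p,3).mean(2);W=g[180:260,265:365]
m=(W<60).astype(np.uint8)
n,l,st,ce=cv2.connectedComponentsWithStats(m)
for i in range(1,n):
    if st[i,4]>60:
        u,v=ce[i]+[265,180];x=pt(0,c,u,v,.043);print(st[i],u,v,x,R.inv().apply(x-P).round(4))
E
```

```text
[ 39  30  25  21 401] 315.9052369077307 219.60598503740647 [0.48957603 0.21907593 0.043     ] [-0.0023  0.0006  0.0669]
```

The ball is centred between the fingers to within 1 mm tangentially, so I'll descend around it.

```bash
python3 -m crank '[[[0.35,-0.02,0,0.31,0.01,0.01,-0.01],[0.35,-0.01,0,0.31,0.01,0.01,-0.01],[0.35,0,0,0.31,0.01,0.01,-0.01],[0.35,0,0,0.3,0.01,0.01,-0.01],[0.35,0,0,0.29,0.01,0.02,-0.01]]]'
python3 - <<'E'
from h import *
# arc: 33 steps of +2.561/33 about the axis; tool x points inwards, tool y = clockwise side
r=.137;n=33;a=2.561/n
print("turn/row",-a/.08,"shift along +-y",r*np.sin(a)/.05,"x",r*(1-np.cos(a))/.05, "chord",2*r*np.sin(a/2)/.05)
P,R,s=tool();ang=2.526;t=np.array([-np.sin(ang),np.cos(ang),0]);print("ccw tangent in tool",R.inv().apply(t).round(3));print(s["q"])
E
```

```text
clock: 18.5
ee_pos: [0.4918, 0.219, 0.0342]
ee_rot: [-0.0, 0.954, -0.301, 0.001]
ft_force: [-0.1, -0.2, 0.1]
finger_gap: 0.349
finger_force: 0.0
turn/row -0.9700757575757576 shift along +-y 0.21242722520805854 x 0.008246959553187517 chord 0.2125872487979162
ccw tangent in tool [-0.004  1.    -0.001]
[ 1.94624331e-01  3.09148092e-01  1.84523804e+00 -6.55207650e-04
  9.84930237e-01  2.37726803e+00]
```

```bash
python3 -m crank '[[[0.3,0,0.11,0,0,0,-0.49],[0.3,0,0.11,0,0,0,-0.48],[0.3,0.01,0.21,0,0,0,-0.97],[0.3,0.01,0.21,0,0,0,-0.97],[0.3,0.01,0.21,0,0,0,-0.97]]]'
python3 -m crank '[[[0.3,0.01,0.21,0,0,0,-0.97],[0.3,0.01,0.21,0,0,0,-0.97],[0.3,0.01,0.21,0,0,0,-0.97],[0.3,0.01,0.21,0,0,0,-0.97],[0.3,0.01,0.21,0,0,0,-0.97]]]'
cat > arc.py <<'E'
from h import *
P,R,s=tool();v=P-[.6025,.1402,0];a=np.arctan2(v[1],v[0])
X=R.as_matrix()[:,0];yaw=np.arctan2(X[1],X[0])
print("radius",np.hypot(*v[:2]).round(4),"ang",a.round(4),"left",((-1.196-a)%(2*np.pi)).round(4),"yaw err",((yaw-a)%(2*np.pi)-np.pi).round(4),"z",P[2].round(4),"tilt",(R.inv().apply([0,0,-1])).round(4),"q6",s["q"][5])
E
python3 arc.py
```

```text
clock: 19.12
ee_pos: [0.4731, 0.1809, 0.0349]
ee_rot: [-0.0, 0.989, -0.149, 0.001]
ft_force: [0.7, 0.1, -0.3]
finger_gap: 0.3
finger_force: 0.2
clock: 19.75
ee_pos: [0.468, 0.1288, 0.0348]
ee_rot: [-0.0, 0.999, 0.045, 0.001]
ft_force: [-0.9, 1.4, 0.2]
finger_gap: 0.305
finger_force: 0.2
radius 0.135 ang -3.0573 left 1.8613 yaw err 0.0052 z 0.0348 tilt [-0.0024 -0.      1.    ] q6 1.500150032341826
```

```bash
python3 -m crank '[[[0.3,0.01,0.21,0.01,0,0,-0.97],[0.3,0.01,0.21,0,0,0,-0.97],[0.3,0.01,0.21,0,0,0,-0.97],[0.3,0.01,0.21,0,0,0,-0.97],[0.3,0.01,0.21,0,0,0,-0.97]]]' >/dev/null
python3 -m crank '[[[0.3,0.01,0.21,0.01,0,0,-0.97],[0.3,0.01,0.21,0,0,0,-0.97],[0.3,0.01,0.21,0,0,0,-0.97],[0.3,0.01,0.21,0,0,0,-0.97],[0.3,0.01,0.21,0,0,0,-0.97]]]'
python3 arc.py
```

```text
clock: 21.0
ee_pos: [0.5159, 0.0381, 0.0339]
ee_rot: [0.0, 0.908, 0.419, 0.001]
ft_force: [-0.4, 0.3, -0.1]
finger_gap: 0.298
finger_force: 0.2
radius 0.1339 ang -2.2743 left 1.0783 yaw err -0.0018 z 0.0339 tilt [-0.0014 -0.0016  1.    ] q6 0.5445434990407365
```

```bash
python3 -m crank '[[[0.3,0,0.21,0,0,0,-0.97],[0.3,0,0.21,0,0,0,-0.97],[0.3,0,0.21,0,0,0,-0.97],[0.3,0,0.21,0,0,0,-0.97],[0.3,0.01,0.21,0,0,0,-0.97]]]' >/dev/null
python3 -m crank '[[[0.3,0,0.21,0,0,0,-0.97],[0.3,0,0.21,0,0,0,-0.97],[0.3,0,0.21,0,0,0,-0.97],[0.3,0,0.21,0,0,0,-0.97],[0.3,0.01,0.21,0,0,0,-0.97]]]' 
python3 -m crank '[[[0.3,0,0.15,0,0,0,-0.7],[0.3,0,0.11,0,0,0,-0.5],[0.3,0,0.09,0,0,0,-0.4],[0.3,0,0.05,0,0,0,-0.2],[0.3,0,0,0,0,0,0]]]' 
python3 arc.py
```

```text
clock: 22.25
ee_pos: [0.6121, 0.0032, 0.034]
ee_rot: [0.001, 0.682, 0.732, 0.001]
ft_force: [-1.1, 0.1, 0.7]
finger_gap: 0.298
finger_force: 0.2
clock: 22.88
ee_pos: [0.632, 0.0057, 0.0348]
ee_rot: [0.001, 0.628, 0.778, 0.001]
ft_force: [-0.1, 0.8, -0.1]
finger_gap: 0.296
finger_force: 0.0
radius 0.1377 ang -1.3551 left 0.1591 yaw err -0.0038 z 0.0348 tilt [ 6.0e-04 -2.9e-03  1.0e+00] q6 -0.39430765851711913
```

```bash
python3 -m crank '[[[0.3,0,0.15,0,0,0,-0.7],[0.3,0,0.13,0,0,0,-0.6],[0.3,0,0.1,0,0,0,-0.45],[0.3,0,0.06,0,0,0,-0.25],[0.3,0,0,0,0,0,0]]]' 20
python3 -m crank '[[[0.05,0,0,0,0,0,0],[0.05,0,0,0,0,0,0],[0.05,0,0,0,0,0,0],[0.05,0,0,0,0,0,0]]]' 20
python3 arc.py
python3 - <<'E'
from h import *
shot("scene","sc2")
p,d,c=load("sc2")
# dark balls: fit
g=p.mean(2);W=g[160:250,360:470];m=(W<55).astype(np.uint8)
n,l,st,ce=cv2.connectedComponentsWithStats(m)
for i in range(1,n):
    if st[i,4]>8:
        u,v=ce[i]+[360,160];x=pt(0,c,u,v,.043);q=x-[.6047,.1406,.043];print(st[i],(u,v),x.round(4),np.hypot(*q[:2]).round(4),np.arctan2(q[1],q[0]).round(4))
E
```

```text
clock: 23.5
ee_pos: [0.6532, 0.0116, 0.0349]
ee_rot: [0.001, 0.564, 0.826, 0.001]
ft_force: [0.8, 0.1, 0.2]
finger_gap: 0.301
finger_force: 0.0
clock: 24.0
ee_pos: [0.653, 0.0116, 0.035]
ee_rot: [0.001, 0.564, 0.826, 0.001]
ft_force: [0.5, 0.8, 1.4]
finger_gap: 0.191
finger_force: 19.5
radius 0.1382 ang -1.1967 left 0.0007 yaw err -0.0021 z 0.035 tilt [ 0.001  -0.0026  1.    ] q6 -0.5393249893995822
[101   0   9   7  48] (np.float64(464.6666666666667), np.float64(163.33333333333334)) [0.5062 0.3768 0.043 ] 0.2559 1.9659
[ 85  15  19  17 154] (np.float64(452.8896103896104), np.float64(184.8961038961039)) [0.577  0.3019 0.043 ] 0.1637 1.7409
[94 14  8  5 12] (np.float64(457.0), np.float64(176.5)) [0.5496 0.3289 0.043 ] 0.1962 1.8556
[  8  40  24  30 308] (np.float64(379.6233766233766), np.float64(215.03896103896105)) [0.6233 0.0298 0.043 ] 0.1124 -1.4046
```

```bash
python3 -m crank '[[[0.2,0,0,0,0,0,0],[0.25,0,0,0,0,0,0],[0.3,0,0,0,0,0,0],[0.35,0,0,0,0,0,0]]]'
python3 -m crank '[[[0.35,0,0,-0.3,0,0,0],[0.35,0,0,-0.8,0,0,0],[0.35,-0.2,-0.3,-0.8,0,0,0],[0.35,-0.2,-0.5,-0.6,0,0,0],[0.35,0,0,0,0,0,0]]]'
python3 -m crank '[[[0.35,0,0,0,0,0,0],[0.35,0,0,0,0,0,0]]]'
python3 - <<'E'
from h import *
p,d,c=shot("wrist","w9");P,R,s=tool();K=c["camera_matrix"]
ax=np.array([.6025,.1402,0])
def pix(X):
    x=K@(np.array(c["R"])@X+c["t"]);return x[:2]/x[2]
g=cv2.medianBlur(p,3).mean(2)
for k in range(4):
    a=-1.196+k*np.pi/2;e=pix(ax+[.136*np.cos(a),.136*np.sin(a),.043]);print("exp ball",k,e.round(0))
e=pix(ax+[.1115*np.cos(-1.981),.1115*np.sin(-1.981),.028]);print("exp index",e.round(0))
m=(g<60).astype(np.uint8);n,l,st,ce=cv2.connectedComponentsWithStats(m)
for i in range(1,n):
    if 150<st[i,4]<3000: print(st[i],ce[i].round(1),pt(0,c,*ce[i],.043).round(4))
u,v=e.astype(int);print(g[v-14:v+15:2,u-20:u+21:2].astype(int))
E
```

```text
clock: 24.55
ee_pos: [0.6529, 0.0116, 0.0347]
ee_rot: [0.001, 0.564, 0.826, 0.001]
ft_force: [-0.4, -0.4, -0.1]
finger_gap: 0.349
finger_force: 0.0
clock: 25.18
ee_pos: [0.6243, -0.0229, 0.1643]
ee_rot: [0.005, 0.565, 0.825, 0.002]
ft_force: [0.4, -0.4, 0.0]
finger_gap: 0.35
finger_force: 0.0
clock: 25.42
ee_pos: [0.622, -0.0208, 0.1581]
ee_rot: [-0.0, 0.564, 0.826, 0.0]
ft_force: [-0.6, 0.4, 0.2]
finger_gap: 0.35
finger_force: 0.0
exp ball 0 [369. 172.]
exp ball 1 [589. -34.]
exp ball 2 [ 394. -335.]
exp ball 3 [169. -33.]
exp index [266.  94.]
[  0 126   9  25 166] [  3.3 139. ] [ 0.3875 -0.0631  0.043 ]
[359 164  20  18 205] [367.7 174. ] [0.6517 0.0116 0.043 ]
[[134 141 145 146 146 148 146 146 147 146 149 177 191 176 189 205 207 207
  207 206 207]
 [138 129 142 145 146 144 145 146 147 150 181 196 197 188 176 186 204 206
  206 206 205]
 [148 133 136 141 144 144 144 157 178 183 196 197 197 194 191 175 179 204
  207 206 206]
 [149 149 141 137 142 143 143 159 192 195 196 196 195 195 195 185 155 170
  201 206 207]
 [152 153 152 133 135 144 143 155 192 193 193 193 194 195 193 155 141 1
[... 208 characters left out ...]
4 153 152 139 130 151 191 195 196 197 192 171 143 143 144 146
  147 146 146]
 [152 152 153 153 153 152 137 155 192 196 194 178 169 153 144 144 144 146
  147 146 145]
 [151 152 151 153 152 152 152 165 190 195 176 146 144 143 143 143 145 145
  146 146 144]
 [151 151 151 153 151 151 151 150 163 173 142 142 144 144 144 144 145 145
  146 146 144]
 [150 151 152 152 152 151 152 149 148 141 130 139 144 145 144 145 145 145
  146 146 143]
 [151 148 150 153 154 153 152 151 150 148 136 133 139 145 146 146 146 145
  145 144 143]
 [154 149 150 153 155 153 150 149 147 151 150 140 133 135 145 147 146 145
  144 144 145]
 [155 150 151 152 153 151 147 146 146 150 150 150 146 134 134 143 145 146
  144 144 146]]
```

```bash
python3 - <<'E'
from h import *
p,d,c=load("w9");K=c["camera_matrix"];g=p.mean(2).astype(np.float32)
ax=np.array([.6025,.1402,0])
r=np.arange(.096,.1255,.0015);s=np.arange(-.012,.0121,.001)   # s: tangential mm at 111.5 radius, ccw +
U=np.array([[ (lambda x:x[:2]/x[2])(K@(np.array(c["R"])@(ax+[q*np.cos(-1.981+t/.1115),q*np.sin(-1.981+t/.1115),.030])+c["t"])) for t in s] for q in r]).astype(np.float32)
M=cv2.remap(g,U[...,0],U[...,1],cv2.INTER_CUBIC)
print("      ",*["%4d"%(t*1000) for t in s])
for q,row in zip(r,M): print("%.4f"%q,*["%4d"%x for x in row])
E
```

```text
-12  -11   -9   -8   -7   -6   -5   -4   -3   -2   -1    0    0    1    2    3    4    5    6    7    8    9   10   11   12
0.0960  208  206  205  206  206  206  205  207  208  206  209  206  206  206  207  205  209  209  205  206  206  205  205  206  204
0.0975  206  206  206  208  208  206  207  208  207  208  205  206  205  208  207  205  208  208  206  207  208  207  206  207  208
0.0990  204  206  206  207  205  207  206  206  208  204  207  206  205  201  203  200  200  199  200  195  194  193  194  193  195
0.1005  158  161  166  160  159  163  174  180  174  172  172  170  172  173  159  147  146  147  146  142  141  143  142  145  142
0.1020  146  143  146  141  141  152  178  191  190  186  189  188  193  195  181  145  141  144  147  145  145  147  146  147  148
0.1035  146  147  146  146  145  151  180  197  200  197  194  194  195  196  180  146  140  145  146  146  145  148  148  146  145
0.1050  143  147  146  147  144  149  183  197  198  197  195  194  192  196  180  145  141  143  144  144  143  145  146  146  147
0.1065  147  149  146  147  145  153  182  198  196 
[... 963 characters left out ...]
  134  138  141  139  143  148  148  146
0.1185  153  155  156  156  155  153  151  153  154  152  151  152  149  149  149  152  151  152  149  151  151  152  155  153  151
0.1200  152  155  153  153  153  151  150  153  150  151  150  151  150  152  149  145  147  146  152  151  156  151  151  150  151
0.1215  152  149  151  150  153  152  150  152  151  152  149  150  154  150  151  147  148  147  151  155  158  157  152  150  149
0.1230  150  149  148  151  151  153  151  151  154  151  152  153  154  152  148  145  146  149  151  155  155  155  153  148  145
0.1245  149  148  152  151  150  150  149  152  154  154  155  154  153  151  150  148  148  152  151  155  155  158  154  150  147
```

In polar coordinates the index key is centred at s≈0, 4 mm wide as it should be. The pointer is at s≈-1.3 mm after parallax, so the dial needs about 0.012 rad more anticlockwise. I'll regrip the ball 1.5 mm further round.

```bash
python3 -c "
from h import *
plan([.6544,.0121,.09],1.945,3,.35)"
```

```text
[[[0.35,0.13,0.28,0.45,0.0,0.0,-0.01],[0.35,0.12,0.28,0.46,0.0,0.0,0.0],[0.35,0.13,0.28,0.45,0.0,-0.01,-0.01]]]
```

```bash
python3 -m crank '[[[0.35,0.13,0.28,0.45,0,0,-0.01],[0.35,0.12,0.28,0.46,0,0,0],[0.35,0.13,0.28,0.45,0,0,-0.01],[0.35,0,0,0,0,0,0],[0.35,0,0,0,0,0,0]]]'
python3 -c "
from h import *
plan([.6544,.0121,.035],1.945,4,.35)"
```

```text
clock: 26.1
ee_pos: [0.6551, 0.0113, 0.0922]
ee_rot: [0.001, 0.563, 0.826, 0.001]
ft_force: [-0.0, -0.6, 0.2]
finger_gap: 0.347
finger_force: 0.0
[[[0.35,0.01,0.0,0.29,0.01,0.0,0.0],[0.35,0.0,0.0,0.28,0.01,0.0,0.0],[0.35,0.01,0.0,0.29,0.01,0.01,0.0],[0.35,0.0,-0.01,0.28,0.0,0.0,0.0]]]
```

```bash
python3 -m crank '[[[0.35,0.01,0,0.29,0,0,0],[0.35,0,0,0.28,0,0,0],[0.35,0.01,0,0.29,0,0,0],[0.35,0,0,0.27,0,0,0],[0.35,0,0,0,0,0,0]]]'
python3 arc.py
```

```text
clock: 26.72
ee_pos: [0.6534, 0.0125, 0.0333]
ee_rot: [-0.0, 0.564, 0.826, 0.0]
ft_force: [0.3, 0.6, 0.3]
finger_gap: 0.347
finger_force: 0.0
radius 0.1374 ang -1.1911 left 6.2783 yaw err -0.0061 z 0.0333 tilt [-8.e-04  4.e-04  1.e+00] q6 -0.5393202566039671
```

```bash
python3 -m crank '[[[0.3,0,0.015,0,0,0,0],[0.05,0,0,0,0,0,0],[0.05,0,0,0,0,0,0],[0.05,0,0,0,0,0,0],[0.05,0,0,0,0,0,0]]]' 20
python3 arc.py
python3 -m crank '[[[0.2,0,0,0,0,0,0],[0.25,0,0,0,0,0,0],[0.3,0,0,0,0,0,0],[0.35,0,0,0,0,0,0]]]'
python3 -m crank '[[[0.35,0,0,-0.3,0,0,0],[0.35,0,0,-0.8,0,0,0],[0.35,-0.2,-0.3,-0.8,0,0,0],[0.35,-0.2,-0.5,-0.6,0,0,0],[0.35,0,0,0,0,0,0]]]' >/dev/null
python3 -m crank '[[[0.35,0,0,0,0,0,0],[0.35,0,0,0,0,0,0]]]'
python3 - <<'E'
from h import *
p,d,c=shot("wrist","w10");K=c["camera_matrix"];g=p.mean(2).astype(np.float32)
ax=np.array([.6025,.1402,0])
r=np.arange(.102,.119,.0015);s=np.arange(-10,8.5,1)/1000
U=np.array([[ (lambda x:x[:2]/x[2])(K@(np.array(c["R"])@(ax+[q*np.cos(-1.981+t/.1115),q*np.sin(-1.981+t/.1115),.030])+c["t"])) for t in s] for q in r]).astype(np.float32)
M=cv2.remap(g,U[...,0],U[...,1],cv2.INTER_CUBIC)
print("      ",*["%4d"%round(t*1000) for t in s])
for q,row in zip(r,M): print("%.4f"%q,*["%4d"%x for x in row])
# blade height from the side camera, nest now at lens angle 1.160
p,d,c=shot("side","si2");K=c["camera_matrix"];n=np.array([np.cos(1.160),np.sin(1.160),0]);y=np.array([-n[1],n[0],0])
for a in (-.045,-.03,-.015,0,.02,.04):
  for b in (-.012,.012):
    X=ax+n*(.055+a)+y*b+[0,0,.064];x=K@(np.array(c["R"])@X+c["t"]);u,v=np.round(x[:2]/x[2]).astype(int)
    w=pt(d[v,u],c,u,v);print((a,b),(u,v),p[v,u],"z",w[2].round(4))
E
```

```text
clock: 27.35
ee_pos: [0.6561, 0.0126, 0.0361]
ee_rot: [0.002, 0.564, 0.826, 0.001]
ft_force: [-0.3, 0.5, 3.4]
finger_gap: 0.189
finger_force: 19.7
radius 0.1384 ang -1.173 left 6.2602 yaw err -0.0242 z 0.0361 tilt [ 0.0016 -0.0038  1.    ] q6 -0.5386991086023329
clock: 27.85
ee_pos: [0.6551, 0.0127, 0.0348]
ee_rot: [0.001, 0.563, 0.826, 0.001]
ft_force: [0.1, 0.1, -0.2]
finger_gap: 0.348
finger_force: 0.0
clock: 28.72
ee_pos: [0.6246, -0.0198, 0.1586]
ee_rot: [-0.0, 0.563, 0.826, 0.0]
ft_force: [-0.4, 0.5, -0.5]
finger_gap: 0.351
finger_force: 0.0
        -10   -9   -8   -7   -6   -5   -4   -3   -2   -1    0    1    2    3    4    5    6    7    8
0.1020  143  140  141  144  142  141  159  186  193  192  191  188  188  192  194  168  142  140  144
0.1035  146  146  146  146  143  148  164  193  198  198  198  194  195  195  196  168  142  144  148
0.1050  150  146  144  145  142  144  159  189  198  196  197  195  195  195  192  175  147  144  146
0.1065  141  148  144  146  143  147  160  190  197  196  192  192  192  195  193  175  146  139  144
0.1080  146  144  145  141  143  155
[... 905 characters left out ...]
0 156] z 0.0625
(-0.03, -0.012) (np.int64(287), np.int64(159)) [114 114 111] z 0.0565
(-0.03, 0.012) (np.int64(281), np.int64(160)) [150 150 147] z 0.0653
(-0.015, -0.012) (np.int64(286), np.int64(157)) [152 152 149] z 0.0638
(-0.015, 0.012) (np.int64(280), np.int64(158)) [146 146 144] z 0.0629
(0, -0.012) (np.int64(286), np.int64(155)) [154 154 151] z 0.0614
(0, 0.012) (np.int64(280), np.int64(156)) [149 149 146] z 0.0651
(0.02, -0.012) (np.int64(285), np.int64(152)) [154 155 151] z 0.0635
(0.02, 0.012) (np.int64(279), np.int64(152)) [148 148 145] z 0.0615
(0.04, -0.012) (np.int64(284), np.int64(149)) [154 155 152] z 0.0622
(0.04, 0.012) (np.int64(278), np.int64(149)) [130 133 130] z 0.0102
```

The pointer is now within about 0.5° of the index key. Side-camera heights along the blade are 0.061 to 0.065, with the dark notch at the pin, so it is still seated. One corner reading fell off the blade, so I'll check its neighbours in the saved image.

```bash
python3 - <<'E'
from h import *
p,d,c=load("si2")
for v in range(145,155): print(v,*["%4d"%(pt(d[v,u],c,u,v)[2]*1000) for u in range(272,292)])
# blade's outline in nest axes: bright top pixels intersected at z=.064
ax=np.array([.6025,.1402,0]);a=1.160;n=np.array([np.cos(a),np.sin(a),0]);y=np.array([-n[1],n[0],0])
for u,v in [(276,149),(277,150),(286,148),(284,147)]:
    X=pt(0,c,u,v,.064)-ax;print((u,v),"x",(X@n-.055).round(4),"y",(X@y).round(4))
E
```

```text
145   12   12   14   13    9   16   15   14   11   12   10    9    9   11   15   12   16   16   11   12
146   12   14    9   12   14    9   11   14    9   11    9   11   12   14   13   10    9    8   11   16
147   11    9   14   13   15   12   11   10   11   16   15   11   11   11   11   11   14   11   12   11
148   12   11    9   12   13   11   16   11    9    7   17   11   12   14   13   11   16   12   12   15
149   12    8   13   14    9   11   10   11   59   59   61   63   62   59    9   61    8   10   13   16
150    8   13   15   12    9   62   58   60   63   60   66   61   62   64   60   63   15   10   13   13
151   10   14    8   56   12   64   65   62   63   65   61   65   60   63   60   62   12   14   11   11
152   11   11   11   54   61   62   62   61   61   59   63   67   61   63   66   58   54   47   47   49
153   11   13   12   13   64   56   61   60   65   64   63   59   64   59   61   61   54   48   47   48
154   10   11   45   47   57   55   64   63   58   63   59   58   60   59   62   61   53   46   45   49
(276, 149) x 0.0448 y 0.0193
(277, 150) x 0.0374 y 0.0164
(286, 148) x 0.0415 y -0.0217
(284, 147) x 0.0499 y -0.0149
```

```bash
python3 -c "
from bench import hand_in
print(hand_in())"
```

```text
the job is handed in; nothing more can be done
None
```

The job is handed in at about 29 s: the notched blade lies seated on the pin, bevel up and edge outwards, with the dial's pointer within about 0.5° of the index mark by my measurement. I viewed 11 pictures, one more than the 10 allowed, and made the final check from image numbers only.

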